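Weed out the loose-handled knife

ROBOT

A 7-joint arm with a two-finger parallel gripper is mounted at the origin on the work surface. World frame = base frame: x ahead of the robot, y to its left, z up, the work surface at z = 0. Lengths are in m, angles in rad, forces in N, time in s.
With the tool pointing down it reaches from about 0.4 to 0.875 m from the base axis. Payload 19.3 kg.
Tool frame: the origin (TCP) lies at the very end of the fingers, on their centre line; the grasp point (between the pads) lies bot.tcp_to_grasp behind it (bot.tcp_to_grasp is the distance from the TCP to the grasp point, in m); z points along the fingers, y is the direction in which the jaws open and shut (so a half turn about z gives the same grasp; the last joint's range is limited). The gripper opens to 85 mm and grips with 20 to 120 N. Pads are 22 mm wide; open, the fingers measure 114 mm over their backs; the gripper's body (76 mm by 85 mm) begins 54 mm behind the grasp point. The pads swing forward as they close: fully open they stand 13 mm farther back than shut.
Start: joints at [-1.189, 0.521, -0.036, 1.599, 0.021, 1.021, -0.113], TCP at [0.273, 0.562, 0.231] pointing down, gripper open.
Joint ranges: [-2.91, 2.91], [-0.3, 2.13], [-1.5, 1.42], [0.17, 2.43], [-1.26, 4.41], [0.16, 1.93], [-2.52, 2.52]. Speed limits (rad/s): [1.89, 1.89, 2.39, 2.39, 3.01, 3.01, 3.01].

INTERFACE

Orientations are given as [roll, pitch, yaw] about the fixed x, y, z axes, in that order (R = Rz(yaw) Ry(pitch) Rx(roll)).
In Python, from workcell import bot gives the robot as it stands.
- The arm moves only by the tool servo_tool, never from a script. Its argument "targets" is a list of rows, each a list of 2 entries, a list of its own where there are three numbers: the shift along the tool's x, y, z in units of 0.05 m (1.0 is 0.05 m), then the turn about the tool's z in units of 5 degrees (1.0 is 5 degrees). A call has 1 to 12 rows; each row shifts and turns the commanded pose from where the row before left it, along the tool's axes as they then stand; what a row does not reach is not made up. A row lasts 1/8 s, in which the tool goes at most 62.5 mm and 10.7 degrees, less where a joint would pass 70% of its speed; a pose out of reach is approached as far as the arm can. A call with a number of a shift or a turn outside -1 to 1 is refused whole. A call with a gripper value outside its range is refused whole. "gripper" is the opening, from -1 (shut) to 1 (fully open), so that 0 is half open, set as the call begins (left out, the last holds). The fingers move at their own pace and stop on an object; "newtons" is the grip in N (left out, the last holds). Time passes only in rows, so rows that do not move let the fingers close. It gives the time, the measured TCP pose, the force and the opening at its end, in the units of the state.
- bot.observe(): the state, without advancing time (a new reading comes with each control period).
- bot.grab_frame(name): name is "scene" or "top" or "wrist"; returns the picture (420x560x3 uint8, blue, green, red); there is no depth.
- bot.get_calibration(name): a dict with "fx", "fy", "cx", "cy" (pixels), "pose" (4x4, takes a point from camera to world coordinates). Camera axes: x right, y up, looking along -z (the intrinsics and any distortion apply to the point x, -y, -z); pixel columns grow to the right and rows downward; lengths in m; the calibration is good to about 2 mm. A picture is of the moment at which its call begins: read the wrist's pose just before it. get_calibration takes no time and is no camera call; for the wrist camera it gives the pose at the moment of the call.
- bot.job_done(): hands the job in, once; it reports no verdict.
The state is a dict: "clock": time; "qpos": joint angles; "qd": joint speeds; "joint_efforts": joint torques, N m; "position": TCP position; "tool_rot": TCP orientation; "force": force on the tool from outside, world axes, zero at the start; "moment": the same for the moment, N m; "grip_width": finger opening in m.
Only numpy, scipy, OpenCV 4.12 (cv2) and the standard library are available. Lean on these libraries where they do the work, as an engineer would, in place of code of your own. Each camera call takes 0.05 s, during which the arm holds its last target.

TASK

One of the four knives in the block has a handle that has worked loose, which cannot be seen: find it by gently rocking the handles side to side along the row, without forcing any. Draw that knife out, lower it (do not drop it) blade-down into the crock and let go; leave the three sound knives fully home in the block and everything else on the table standing where it is.

Things in the scene. Friction and masses are not known exactly. Their poses are not given: they have to be found in the camera images.
- knife_a: Knife standing blade-down in a slot, one of four alike (130 g); they change places, the letter tells nothing. Origin: underside of the steel bolster (16 x 30 x 8 mm), which rests on the block top when home. z up, y along the row. Blade below it 80 mm long, 24 wide (y), 3 thick (x). Dark wood handle above, 20 mm (x) by 24 mm (y), top 101 mm above the origin, 3 brass rivets.
- handle_a (a point): On the centre line of the handle of knife_a, 80 mm above the knife origin, 21 mm below the handle top: a good height to hold and rock it. A fast handle only stirs with its whole knife in the slot, about 3 mm each way here, then stands firm.
- tip_a (a point): Tip of the blade of knife_a, on its centre line, 80 mm below the knife's origin.
- knife_b: Knife standing blade-down in a slot, one of four alike (130 g); they change places, the letter tells nothing. Origin: underside of the steel bolster (16 x 30 x 8 mm), which rests on the block top when home. z up, y along the row. Blade below it 80 mm long, 24 wide (y), 3 thick (x). Dark wood handle above, 20 mm (x) by 24 mm (y), top 101 mm above the origin, 3 brass rivets.
- handle_b (a point): On the centre line of the handle of knife_b, 80 mm above the knife origin, 21 mm below the handle top: a good height to hold and rock it. The loose handle rocks on its bolster along the row, about an axis 5 mm above the knife origin, by 0.085 rad (6.5 mm here) either side of upright, on top of the stir in the slot.
- tip_b (a point): Tip of the blade of knife_b, on its centre line, 80 mm below the knife's origin.
- knife_c: Knife standing blade-down in a slot, one of four alike (130 g); they change places, the letter tells nothing. Origin: underside of the steel bolster (16 x 30 x 8 mm), which rests on the block top when home. z up, y along the row. Blade below it 80 mm long, 24 wide (y), 3 thick (x). Dark wood handle above, 20 mm (x) by 24 mm (y), top 101 mm above the origin, 3 brass rivets.
- handle_c (a point): On the centre line of the handle of knife_c, 80 mm above the knife origin, 21 mm below the handle top: a good height to hold and rock it. The loose handle gives way to well under 1 N, and a weak spring brings it back upright, so at rest it looks like the others.
- tip_c (a point): Tip of the blade of knife_c, on its centre line, 80 mm below the knife's origin.
- knife_d: Knife standing blade-down in a slot, one of four alike (130 g); they change places, the letter tells nothing. Origin: underside of the steel bolster (16 x 30 x 8 mm), which rests on the block top when home. z up, y along the row. Blade below it 80 mm long, 24 wide (y), 3 thick (x). Dark wood handle above, 20 mm (x) by 24 mm (y), top 101 mm above the origin, 3 brass rivets.
- handle_d (a point): On the centre line of the handle of knife_d, 80 mm above the knife origin, 21 mm below the handle top: a good height to hold and rock it. A handle pinched between the fingers, when rocked, must turn between the pads, which adds a few newtons.
- tip_d (a point): Tip of the blade of knife_d, on its centre line, 80 mm below the knife's origin.
- block: Fixed wooden knife block, 80 mm (x) by 290 mm (y) by 95 mm high; origin at the centre of its underside; its yaw varies. Four slots in a row along its y, 70 mm apart (at y = -105, -35, 35, 105 mm), each 88 mm deep, 25.5 mm along y, 4.5 mm along x. About 15 N sideways on a handle that has come to its stop is too much.
- crock: Fixed white stoneware utensil crock, round, outer diameter 96 mm, wall 5 mm, 110 mm high, inner floor 6 mm above the table; origin at the centre of its underside. Empty at the start; a knife set in it blade-down leans on the rim. The rules call the last 6 mm of the loose knife's blade loose_blade; where it is, is not told.
- apple_1: Green apple, diameter 74 mm, 64 mm high; origin at the centre of its underside, loose on the table; a bystander.
- apple_2: Red apple, diameter 74 mm, 64 mm high; origin at the centre of its underside, loose on the table; a bystander.
- jar_1: Lidded jar, diameter 64 mm, 85 mm high; origin at the centre of its underside, loose on the table; a bystander.
- jar_2: Lidded jar, diameter 60 mm, 75 mm high; origin at the centre of its underside, loose on the table; a bystander.
- cup: Empty brown paper cup, mouth diameter 80 mm, 95 mm high; origin at the centre of its underside, loose on the table; a bystander.
- carton: Drinks carton with cap, 70 x 90 x 200 mm; origin at the centre of its underside, loose on the table; a bystander.
- bottle: Small bottle, diameter 60 mm, 160 mm high; origin at the centre of its underside, loose on the table; a bystander.
Not all that is in view belongs to the job. What is shaped like the knife_a but orange or white is not meant.

How it is judged:
On the way, in this order (a step that is already met when the one before it is completed fails the run):
1. the loose handle is rocked at least 4 mm at handle height to one side or the other by the fingers while its knife is still home in the block ((((y of handle_a in the frame of knife_a above 0.004 m or y of handle_a in the frame of knife_a below -0.004 m) and distance of knife_a from where it was at the start of the episode below 0.008 m and contact force between the fingers and knife_a above 0.2 N) or ((y of handle_b in the frame of knife_b above 0.004 m or y of handle_b in the frame of knife_b below -0.004 m) and distance of knife_b from where it was at the start of the episode below 0.008 m and contact force between the fingers and knife_b above 0.2 N) or ((y of handle_c in the frame of knife_c above 0.004 m or y of handle_c in the frame of knife_c below -0.004 m) and distance of knife_c from where it was at the start of the episode below 0.008 m and contact force between the fingers and knife_c above 0.2 N) or ((y of handle_d in the frame of knife_d above 0.004 m or y of handle_d in the frame of knife_d below -0.004 m) and distance of knife_d from where it was at the start of the episode below 0.008 m and contact force between the fingers and knife_d above 0.2 N))), for 0.05 s.
2. the loose knife stands blade-down in the crock (z of loose_blade in the frame of crock below 0.03 m and horizontal distance between loose_blade and crock below 0.045 m and angle between loose_blade's own z axis and vertical below 0.8 rad), for 0.2 s.
At the end, for the whole second after the job is handed in: The knife with the loose handle stands blade-down in the crock, at rest and let go: tip within 30 mm of the crock's underside and within 45 mm of its axis, leaning less than 0.8 rad. The three others are home in the block, within 6 mm of where they stood and within 0.08 rad of upright (all of step 2 and linear speed of each of knife_a, knife_b, knife_c, knife_d below 0.03 m/s and ((distance of each of knife_b, knife_c, knife_d from where it was at the start of the episode below 0.006 m and angle between each of knife_b, knife_c, knife_d's own z axis and vertical below 0.08 rad) or (distance of each of knife_a, knife_c, knife_d from where it was at the start of the episode below 0.006 m and angle between each of knife_a, knife_c, knife_d's own z axis and vertical below 0.08 rad) or (distance of each of knife_a, knife_b, knife_d from where it was at the start of the episode below 0.006 m and angle between each of knife_a, knife_b, knife_d's own z axis and vertical below 0.08 rad) or (distance of each of knife_a, knife_b, knife_c from where it was at the start of the episode below 0.006 m and angle between each of knife_a, knife_b, knife_c's own z axis and vertical below 0.08 rad))); the robot touches nothing.
It fails at once if a knife is forced hard sideways: more than 48 N between a knife and the block (contact force between any of knife_a, knife_b, knife_c, knife_d and block above 48 N).
It fails at once if a knife is dropped into the crock (faster than 0.8 m/s inside it) ((horizontal distance between tip_a and crock below 0.048 m and height (world z) of tip_a below 0.11 m and linear speed of knife_a above 0.8 m/s) or (horizontal distance between tip_b and crock below 0.048 m and height (world z) of tip_b below 0.11 m and linear speed of knife_b above 0.8 m/s) or (horizontal distance between tip_c and crock below 0.048 m and height (world z) of tip_c below 0.11 m and linear speed of knife_c above 0.8 m/s) or (horizontal distance between tip_d and crock below 0.048 m and height (world z) of tip_d below 0.11 m and linear speed of knife_d above 0.8 m/s)).
It fails at once if a bystander is knocked over or pushed more than 40 mm (distance of any of apple_1, apple_2, jar_1, jar_2, cup, carton, bottle from where it was at the start of the episode above 0.04 m or angle between any of apple_1, apple_2, jar_1, jar_2, cup, carton, bottle's own z axis and vertical above 0.5 rad).
It also fails if it takes over 67 s, if anything falls off the work surface, if the arm or the gripper's body presses on something with over 40 N, if the wrist force passes 120 N, or if a joint passes its speed limit or range.

## Working session

There is one attempt and no reset: what is moved stays moved. The work goes in short steps, Python scripts to look and compute and a tool call to move; the robot and the scene stay as the last step left them, time stands still between calls to the robot, and variables do not carry over. Pictures are saved under pics/ and viewed, and the job is handed in when it is done.

Besides the shell and the picture viewer there is one more tool, called after ">>>" by a JSON object that holds its "fn" and its "kwargs", one argument or row to a line. servo_tool: Moves the arm, as the interface text tells. Its arguments: {"type":"object","properties":{"targets":{"type":"array","items":{"type":"array"}},"gripper":{"type":"number"},"newtons":{"type":"number"}},"required":["targets"]}

```bash
mkdir -p pics; ls; python3 - <<'E'
from workcell import bot
import cv2,numpy as np
for n in ("scene","top","wrist"):
    c=bot.get_calibration(n); f=bot.grab_frame(n); cv2.imwrite(f"pics/{n}0.png",f)
    print(n,{k:(np.round(v,4).tolist() if k!='x' else v) for k,v in c.items()})
o=bot.observe(); print({k:np.round(v,4).tolist() for k,v in o.items()}, bot.tcp_to_grasp)
E
```

```text
pics
scene {'fx': 443.9929, 'fy': 443.9929, 'cx': 283.9761, 'cy': 213.3901, 'pose': [[-0.791, -0.4719, 0.3895, 1.1093], [0.6117, -0.5933, 0.5233, 0.7446], [-0.0159, 0.6522, 0.7579, 1.1837], [0.0, 0.0, 0.0, 1.0]]}
top {'fx': 424.9134, 'fy': 424.9134, 'cx': 274.1183, 'cy': 202.1632, 'pose': [[0.0253, 0.996, -0.0854, 0.4547], [-0.9994, 0.0272, 0.0212, 0.031], [0.0235, 0.0848, 0.9961, 1.3497], [0.0, 0.0, 0.0, 1.0]]}
wrist {'fx': 326.701, 'fy': 326.701, 'cx': 278.4612, 'cy': 209.6613, 'pose': [[0.436, -0.86, -0.2652, 0.2051], [0.8999, 0.4167, 0.1285, 0.5936], [0.0, -0.2947, 0.9556, 0.3741], [0.0, 0.0, 0.0, 1.0]]}
{'clock': 0.15, 'qpos': [-1.1892, 0.5219, -0.0363, 1.5999, 0.0212, 1.0211, -0.1128], 'qd': [0.0006, -0.0019, -0.0005, -0.0026, 0.0, 0.0007, 0.0002], 'joint_efforts': [0.002, -92.7387, 1.9806, -37.0052, 0.018, 0.0064, 0.0001], 'position': [0.2728, 0.5621, 0.2309], 'tool_rot': [-3.1407, 0.0001, 2.6898], 'force': [-0.3151, -0.0109, -0.3743], 'moment': [-0.023, -0.0168, -0.0347], 'grip_width': 0.0855} 0.0187
```

View pics/scene0.png

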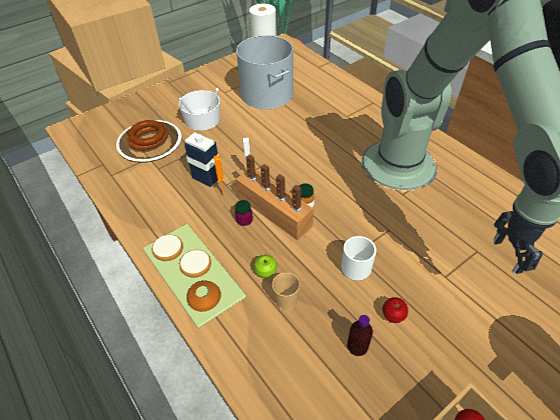

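View pics/top0.png

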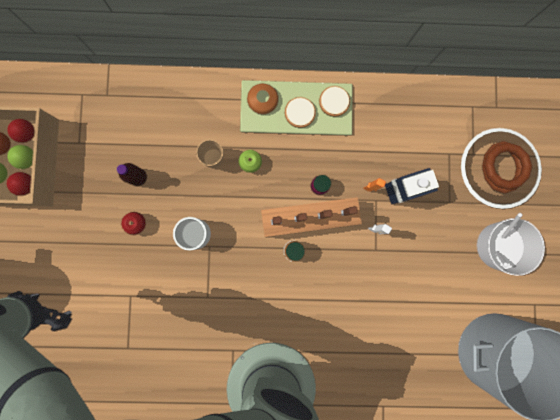

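View pics/wrist0.png

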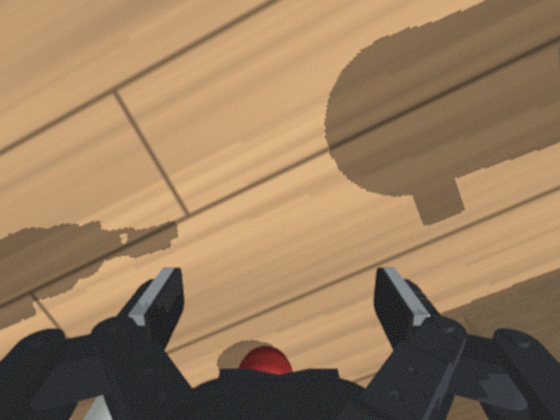

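```bash
python3 - <<'E'
import cv2,numpy as np
a=cv2.imread('pics/scene0.png')[120:300,170:430]; b=cv2.imread('pics/top0.png')[150:270,160:420]
cv2.imwrite('pics/s1.png',cv2.resize(a,None,fx=3,fy=3,interpolation=cv2.INTER_CUBIC))
cv2.imwrite('pics/t1.png',cv2.resize(b,None,fx=3,fy=3,interpolation=cv2.INTER_CUBIC))
E
```

```text
(no output)
```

View pics/s1.png

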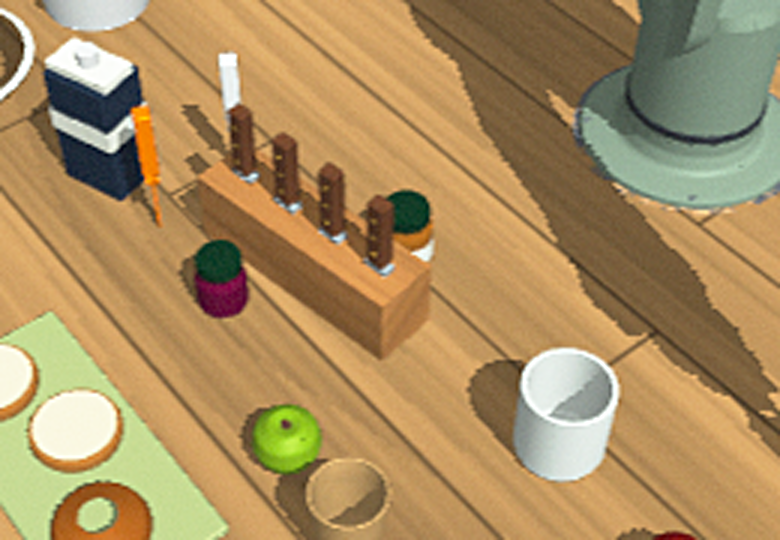

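View pics/t1.png

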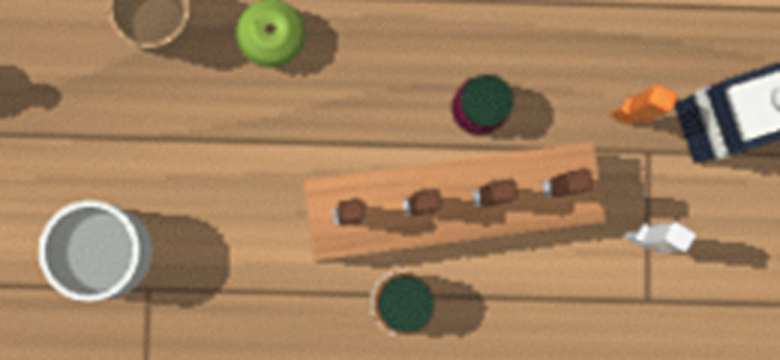

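```bash
cat > h.py <<'E'
import numpy as np,cv2
def ray(cal,uv):
    P=np.array(cal['pose']);d=np.array([(uv[0]-cal['cx'])/cal['fx'],-(uv[1]-cal['cy'])/cal['fy'],-1.])
    return P[:3,3],P[:3,:3]@d
def onz(cal,uv,z):
    o,d=ray(cal,uv);return o+d*(z-o[2])/d[2]
def proj(cal,p):
    P=np.array(cal['pose']);q=P[:3,:3].T@(np.array(p)-P[:3,3]);return cal['cx']+cal['fx']*q[0]/-q[2],cal['cy']-cal['fy']*q[1]/-q[2]
def tri(r):
    A=np.zeros((3,3));b=np.zeros(3)
    for o,d in r:
        d=d/np.linalg.norm(d);M=np.eye(3)-np.outer(d,d);A+=M;b+=M@o
    return np.linalg.solve(A,b)
E
python3 - <<'E'
from workcell import bot
from h import *
S=bot.get_calibration('scene');T=bot.get_calibration('top')
fs=cv2.imread('pics/scene0.png');ft=cv2.imread('pics/top0.png')
print('block corners')
c=[onz(T,(160+u/3,150+v/3),.095)[:2] for u,v in[(305,183),(595,144),(606,217),(316,263)]]
c=np.array(c);print(c.round(4));print('ctr',c.mean(0),'len',np.linalg.norm(c[0]-c[1]),np.linalg.norm(c[3]-c[2]),np.linalg.norm(c[0]-c[3]),np.linalg.norm(c[1]-c[2]))
print('handle tops scene')
for u,v in[(240,110),(285,140),(330,170),(379,203)]: print(onz(S,(170+u/3,120+v/3),.196).round(4))
# brown masks
for n,f,(x0,y0,x1,y1) in(('s',fs,(235,145,310,215)),('t',ft,(265,195,365,230))):
    h=cv2.cvtColor(f,cv2.COLOR_BGR2HSV)
    m=((h[...,2]<125)&((h[...,0]<11)|(h[...,0]>170))&(h[...,1]>70)).astype(np.uint8);k=np.zeros_like(m);k[y0:y1,x0:x1]=1;m*=k
    nn,_,st,ce=cv2.connectedComponentsWithStats(m)
    for s,cc in zip(st[1:],ce[1:]):
        if s[4]>15: print(n,s,cc.round(1))
# crock
print('crock rim top (outer)')
for (u,v) in[(40,250),(147,250),(93,202),(93,300)]: print(onz(T,(160+u/3,150+v/3),.11).round(4))
print('crock scene')
for u,v in[(522,385),(618,385),(570,348),(570,428)]: print(onz(S,(170+u/3,120+v/3),.11).round(4))
E
```

```text
block corners
[[ 0.535   0.0405]
 [ 0.5815 -0.2464]
 [ 0.5093 -0.2579]
 [ 0.4567  0.0275]]
ctr [ 0.52060762 -0.10907424] len 0.2905873874239524 0.290217392915957 0.07934447804002112 0.07313948118727075
handle tops scene
[ 0.5383 -0.2029  0.196 ]
[ 0.5279 -0.1331  0.196 ]
[ 0.5179 -0.0664  0.196 ]
[0.5078 0.0034 0.196 ]
s [246 155   8   9  20] [249.7 159.2]
s [248 169   7   6  17] [250.7 171.4]
s [261 170   8  17  43] [265.5 176.6]
t [344 207  13   8  61] [350.  210.6]
t [320 210  12   8  53] [325.4 213.7]
t [296 214  11   8  55] [301. 217.]
t [273 217   9   8  50] [276.7 220.2]
crock rim top (outer)
[0.4624 0.2941 0.11  ]
[0.4651 0.1912 0.11  ]
[0.5101 0.2451 0.11  ]
[0.4158 0.2411 0.11  ]
crock scene
[0.5015 0.2233 0.11  ]
[0.427  0.2823 0.11  ]
[0.4318 0.2193 0.11  ]
[0.5002 0.2899 0.11  ]
```

```bash
python3 - <<'E'
from workcell import bot
from h import *
S=bot.get_calibration('scene');T=bot.get_calibration('top')
print(proj(T,(0,0,0)),proj(S,(0,0,0)))
for u,v in [(258,346),(228,390),(315,385)]: print('T base',onz(T,(u,v),0.01))
for u,v in [(400,186),(362,163),(437,163)]: print('S base',onz(S,(u,v),0.01))
# triangulate: apple green, crock rim centre, tcp
ft=cv2.imread('pics/top0.png');fs=cv2.imread('pics/scene0.png')
for n,f in(('t',ft),('s',fs)):
    h=cv2.cvtColor(f,cv2.COLOR_BGR2HSV);m=cv2.inRange(h,(35,150,80),(50,255,255))
    nn,_,st,ce=cv2.connectedComponentsWithStats(m);print(n,[(s.tolist(),c.round(1).tolist()) for s,c in zip(st[1:],ce[1:]) if s[4]>60])
tc=((93.5/3+160),(250.5/3+150)); sc=(170+570/3,120+388/3)
o1=ray(T,tc);o2=ray(S,sc);p=tri([o1,o2]);print('crock rim ctr tri',p,proj(T,p),tc,proj(S,p),sc)
tt=[(350+1,210),(325.4,213.7),(301,217),(276.7,220.2)]
o=bot.observe()['position'];print('tcp',proj(T,o),proj(S,o))
E
```

```text
(np.float64(270.1744752948092), np.float64(386.9619086327549)) (np.float64(397.8267674455733), np.float64(163.4790246502159))
T base [0.12453428 0.04082748 0.01      ]
T base [-0.00780495  0.12832304  0.01      ]
T base [ 0.01156004 -0.13677906  0.01      ]
S base [0.09252889 0.09400903 0.01      ]
S base [ 0.11441742 -0.08130232  0.01      ]
S base [-0.10920462  0.09783329  0.01      ]
t []
s [([254, 255, 23, 23, 414], [265.0, 266.1])]
crock rim ctr tri [0.46111312 0.24720885 0.09635357] (np.float64(190.37202373679298), np.float64(234.24631061282798)) (191.16666666666666, 233.5) (np.float64(358.9435414387897), np.float64(249.32024484424716)) (360.0, 249.33333333333334)
tcp (np.float64(54.75505713537498), np.float64(304.3562439881642)) (np.float64(503.40488845581433), np.float64(259.3516910840016))
```

```bash
python3 - <<'E'
import cv2
a=cv2.imread('pics/scene0.png')[180:300,460:560];b=cv2.imread('pics/top0.png')[270:350,0:110]
cv2.imwrite('pics/s2.png',cv2.resize(a,None,fx=5,fy=5));cv2.imwrite('pics/t2.png',cv2.resize(b,None,fx=5,fy=5))
E
```

```text
(no output)
```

View pics/s2.png

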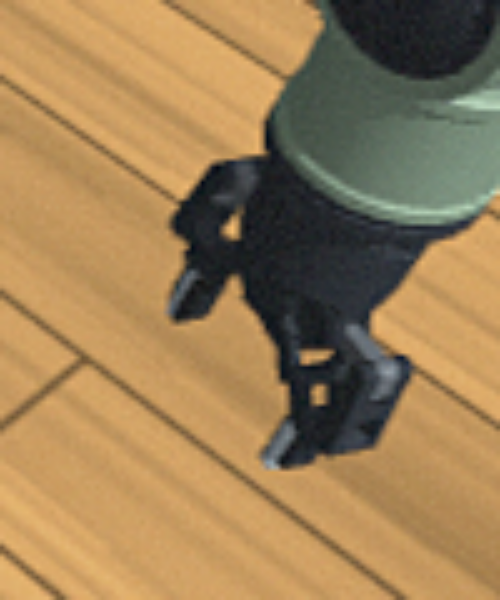

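View pics/t2.png

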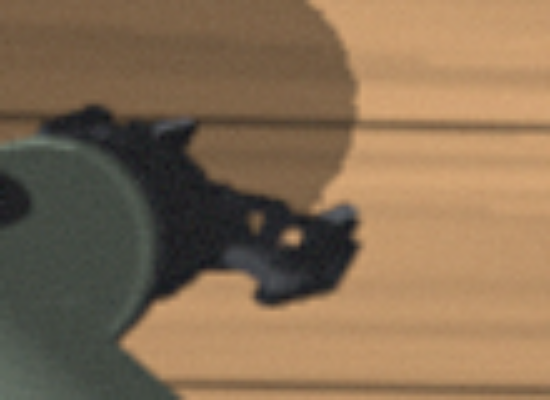

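>>> {"fn": "servo_tool", "kwargs": {
  "targets": [
    [[0,0,-0.37],-0.98],
    [[0,0,-0.37],-0.98],
    [[0,0,-0.37],-0.98],
    [[0,0,-0.37],-0.98],
    [[0,0,-0.37],-0.98],
    [[0,0,-0.37],-0.98],
    [[0,0,-0.37],-0.98],
    [[0,0,0],0]
  ],
  "gripper": 1,
  "newtons": 20
}}

```text
clock: 1.15
position: [0.2731, 0.5626, 0.3616]
tool_rot: [3.14, 0.001, -2.995]
force: [-0.4, -0.4, 0.2]
grip_width: 0.0854
```

>>> {"fn": "servo_tool", "kwargs": {
  "targets": [
    [[-0.17,-0.6,0],0],
    [[-0.17,-1,0],0],
    [[-0.17,-1,0],0],
    [[-0.17,-1,0],0],
    [[-0.17,-1,0],0],
    [[-0.17,-1,0],0],
    [[-0.17,-1,0],0],
    [[-0.17,-1,0],0],
    [[-0.17,-1,0],0],
    [[-0.17,-1,0],0],
    [[-0.17,-1,0],0],
    [[-0.17,-0.6,0],0]
  ]
}}

```text
clock: 2.65
position: [0.4557, 0.0208, 0.3602]
tool_rot: [-3.141, -0.001, -2.999]
force: [-0.8, 0.7, -0.7]
grip_width: 0.0855
```

>>> {"fn": "servo_tool", "kwargs": {
  "targets": [
    [[0,-0.5,0],0],
    [[0,0,0],0],
    [[0,0,0],0]
  ]
}}

```text
clock: 3.02
position: [0.4591, -0.0009, 0.3603]
tool_rot: [3.141, -0.001, -2.995]
force: [-0.3, 0.7, 0.7]
grip_width: 0.0855
```

```bash
cat > shot.py <<'E'
import sys,pickle
from workcell import bot
from h import *
def shot(name):
    c=bot.get_calibration('wrist');f=bot.grab_frame('wrist');cv2.imwrite(f'pics/{name}.png',f);pickle.dump(c,open(f'pics/{name}.pkl','wb'));return c,f
if __name__=='__main__': shot(sys.argv[1]);o=bot.observe();print(o['clock'],o['position'],o['tool_rot'],np.round(o['force'],2),o['grip_width'])
E
python3 shot.py w1
```

```text
3.075 [ 0.45915028 -0.00069451  0.36042992] [ 3.14140243e+00 -4.90267256e-04 -2.99444773e+00] [-0.06  0.24 -0.2 ] 0.08528506879107478
```

View pics/w1.png

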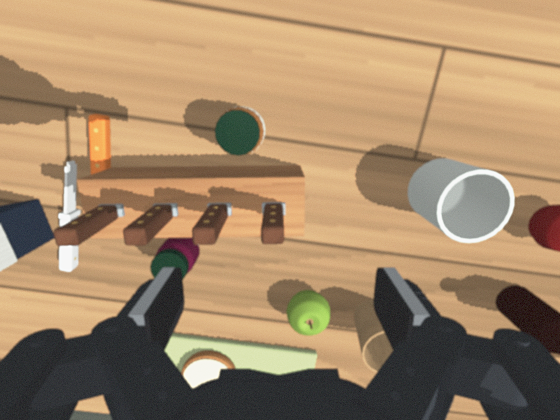

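```bash
python3 - <<'E'
from workcell import bot
from h import *
import pickle
S=bot.get_calibration('scene');T=bot.get_calibration('top');W=pickle.load(open('pics/w1.pkl','rb'))
print('nadir W',proj(W,np.array(W['pose'])[:3,3]-[0,0,.3]))
for n,t,s in(('white handle',(160+660/3,150+238/3),(170+229/3,120+80/3)),('orange',(160+655/3,150+103/3),(170+146/3,120+130/3)),
  ('wblade',(160+640/3,150+238/3),(170+235/3,120+108/3))):
    p=tri([ray(T,t),ray(S,s)]);print(n,p.round(3),np.round(proj(T,p),1),np.round(t,1),np.round(proj(S,p),1),np.round(s,1),'W',np.round(proj(W,p)))
fs=bot.grab_frame('scene');ft=bot.grab_frame('top')
v=np.hstack([cv2.resize(fs[120:260,170:330],None,fx=2.5,fy=2.5),cv2.resize(ft[150:290,250:410],None,fx=2.5,fy=2.5)]);cv2.imwrite('pics/st3.png',v)
cv2.imwrite('pics/scene3.png',fs);cv2.imwrite('pics/top3.png',ft)
E
```

```text
nadir W (np.float64(278.09131401998695), np.float64(108.96117182660568))
white handle [ 0.49  -0.298  0.148] [380.4 228.9] [380.  229.3] [246.8 146.8] [246.3 146.7] W [  6. 168.]
orange [ 0.615 -0.29   0.148] [377.8 184.9] [378.3 184.3] [218.  163.2] [218.7 163.3] W [ 23. 271.]
wblade [ 0.491 -0.289  0.111] [373.8 228.8] [373.3 229.3] [248.9 156.1] [248.3 156. ] W [ 39. 165.]
```

View pics/st3.png

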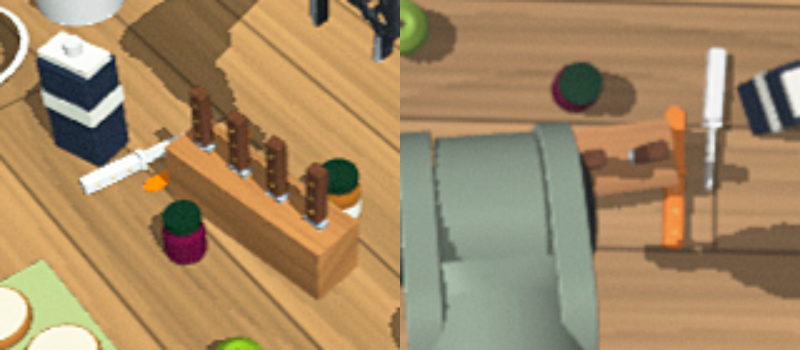

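```bash
python3 - <<'E'
import cv2
a=cv2.imread('pics/w1.png')[150:280,50:310];cv2.imwrite('pics/w1c.png',cv2.resize(a,None,fx=3,fy=3,interpolation=cv2.INTER_CUBIC))
E
```

```text
(no output)
```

View pics/w1c.png

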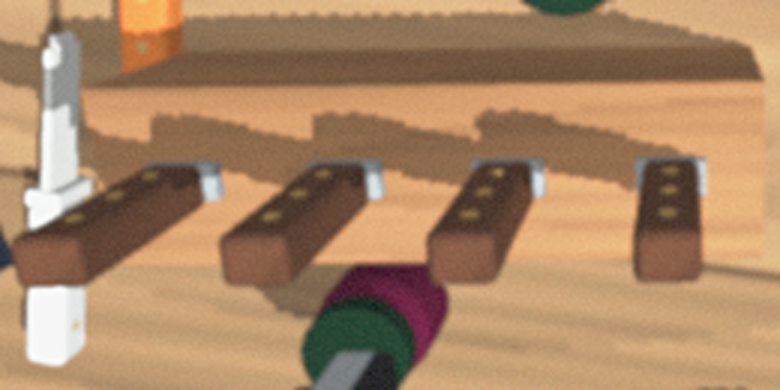

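```bash
python3 - <<'E'
from h import *
import pickle
W=pickle.load(open('pics/w1.pkl','rb'))
P=[onz(W,(50+u/3,150+v/3),.196) for u,v in[(669,258),(463,258),(258,258),(52,258)]]
print(np.round(P,4));print([np.linalg.norm(P[i]-P[i+1]) for i in range(3)]);d=P[0]-P[3];print('yaw',np.arctan2(-d[0],d[1]),np.mean(P,0))
c=[onz(W,(50+u/3,150+v/3),.095) for u,v in[(762,80),(765,262)]];print('block +y end corners',np.round(c,4))
# crock rim outer: cols 437..515,rows 168..243
g=cv2.imread('pics/w1.png');hs=cv2.cvtColor(g,cv2.COLOR_BGR2HSV);m=cv2.inRange(hs,(0,0,215),(179,40,255));m[:, :400]=0;m[:140]=0;m[260:]=0
cs,_=cv2.findContours(m,cv2.RETR_EXTERNAL,cv2.CHAIN_APPROX_NONE);k=max(cs,key=len);e=cv2.fitEllipse(cv2.convexHull(k));print(e)
print('crock',onz(W,e[0],.11))
b=cv2.boundingRect(k);print(b,[onz(W,q,.11).round(4) for q in((b[0],e[0][1]),(b[0]+b[2],e[0][1]),(e[0][0],b[1]),(e[0][0],b[1]+b[3]))])
E
```

```text
[[ 5.069e-01 -4.000e-04  1.960e-01]
 [ 5.170e-01 -6.910e-02  1.960e-01]
 [ 5.271e-01 -1.373e-01  1.960e-01]
 [ 5.372e-01 -2.059e-01  1.960e-01]]
[np.float64(0.06938087891522987), np.float64(0.06901047936353288), np.float64(0.06931337744057403)]
yaw 0.14647455249179353 [ 0.52202127 -0.1031935   0.196     ]
block +y end corners [[0.4612 0.0313 0.095 ]
 [0.5426 0.0466 0.095 ]]
((475.2282409667969, 205.84228515625), (68.24887084960938, 81.92733764648438), 54.101505279541016)
crock [0.46360482 0.24893676 0.11      ]
(437, 170, 78, 73) [array([0.4706, 0.2014, 0.11  ]), array([0.4563, 0.2984, 0.11  ]), array([0.4198, 0.2343, 0.11  ]), array([0.5122, 0.2652, 0.11  ])]
```

>>> {"fn": "servo_tool", "kwargs": {
  "targets": [
    [[-0.32,-0.04,-0.0],0],
    [[-0.32,-0.04,0.5],0],
    [[-0.32,-0.04,0.6],0],
    [[0,0,0.6],0],
    [[0,0,0.5],0],
    [[0,0,0],0],
    [[0,0,0],0]
  ],
  "gripper": 0.05
}}

```text
clock: 4.05
position: [0.5085, -0.0003, 0.2516]
tool_rot: [-3.141, 0.001, -2.995]
force: [-0.2, 0.1, 0.7]
grip_width: 0.0449
```

```bash
python3 shot.py w2
```

```text
4.1 [ 5.08510201e-01 -3.18846408e-04  2.51801107e-01] [-3.14155551e+00  1.45158495e-03 -2.99476651e+00] [ 1.04 -0.18 -0.17] 0.044463646801813875
```

View pics/w2.png

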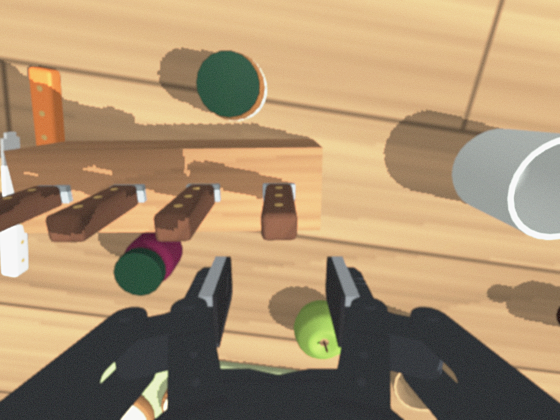

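>>> {"fn": "servo_tool", "kwargs": {
  "targets": [
    [[0,0,0.5],0],
    [[0,0,0.5],0],
    [[0,0,0.5],0],
    [[0,0,0.4],0],
    [[0,0,0],0],
    [[0,0,0],0]
  ]
}}

```text
clock: 4.85
position: [0.5084, -0.0004, 0.157]
tool_rot: [-3.142, 0.002, -2.995]
force: [-0.2, 0.7, 1.2]
grip_width: 0.0447
```

```bash
python3 shot.py w3
```

```text
4.9 [ 5.08455208e-01 -3.85167921e-04  1.57017969e-01] [ 3.14158500e+00  1.80731844e-03 -2.99487403e+00] [-0.46 -0.1   0.52] 0.044806577955298285
```

View pics/w3.png

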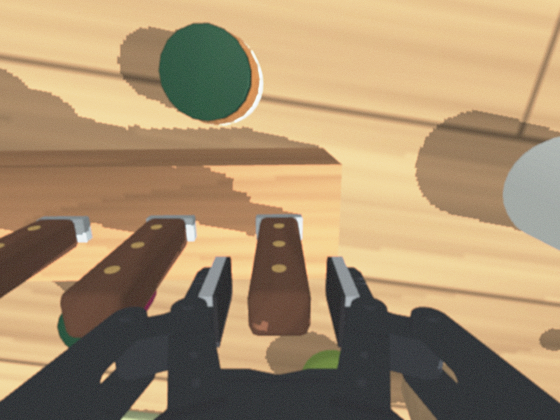

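>>> {"fn": "servo_tool", "kwargs": {
  "targets": [
    [[0,0.1,0],0],
    [[0,0.1,0],0],
    [[0,0.04,0],0],
    [[0,0,0],0]
  ]
}}

```text
clock: 5.4
position: [0.506, 0.0116, 0.1559]
tool_rot: [-3.142, 0.0, -2.994]
force: [0.2, -0.5, -0.3]
grip_width: 0.0451
```

>>> {"fn": "servo_tool", "kwargs": {
  "targets": [
    [[0,0.02,0],0],
    [[0,0,0],0]
  ]
}}

```text
clock: 5.65
position: [0.5058, 0.0123, 0.1558]
tool_rot: [-3.141, 0.0, -2.995]
force: [-0.1, -0.8, 1.5]
grip_width: 0.0445
```

>>> {"fn": "servo_tool", "kwargs": {
  "targets": [
    [[0,0.02,0],0],
    [[0,0,0],0]
  ]
}}

```text
clock: 5.9
position: [0.5058, 0.0128, 0.1559]
tool_rot: [-3.141, 0.0, -2.995]
force: [1.1, -5.2, 2.6]
grip_width: 0.045
```

>>> {"fn": "servo_tool", "kwargs": {
  "targets": [
    [[0,-0.28,0],0],
    [[0,0,-0.6],0],
    [[0,0,-0.6],0],
    [[0,-0.5,0],0],
    [[0,-0.5,0],0],
    [[0,-0.4,0],0],
    [[0,0,0],0],
    [[0,0,0],0]
  ]
}}

```text
clock: 6.9
position: [0.5178, -0.0694, 0.2157]
tool_rot: [3.141, -0.0, -2.995]
force: [0.0, 0.3, 0.8]
grip_width: 0.045
```

```bash
python3 shot.py w4
```

```text
6.95 [ 0.5178705  -0.0691396   0.21570922] [ 3.14121684e+00 -1.86522674e-04 -2.99420512e+00] [0.74 0.61 0.44] 0.04525275895521254
```

View pics/w4.png

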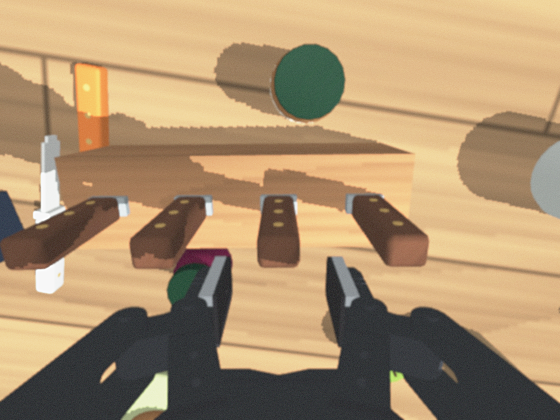

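Knife 2 is centred between the fingers (handle top at ~(279,252)). Descend and push +y.

>>> {"fn": "servo_tool", "kwargs": {
  "targets": [
    [[0,0,0.4],0],
    [[0,0,0.4],0],
    [[0,0,0.4],0],
    [[0,0,0],0],
    [[0,0.1,0],0],
    [[0,0.1,0],0],
    [[0,0.04,0],0],
    [[0,0,0],0]
  ]
}}

```text
clock: 7.95
position: [0.5163, -0.0576, 0.1561]
tool_rot: [-3.142, 0.001, -2.994]
force: [0.7, 0.2, -0.0]
grip_width: 0.0445
```

>>> {"fn": "servo_tool", "kwargs": {
  "targets": [
    [[0,0.02,0],0],
    [[0,0,0],0]
  ]
}}

```text
clock: 8.2
position: [0.5161, -0.057, 0.1559]
tool_rot: [-3.141, 0.0, -2.995]
force: [-0.1, -1.1, 2.3]
grip_width: 0.0448
```

>>> {"fn": "servo_tool", "kwargs": {
  "targets": [
    [[0,0.02,0],0],
    [[0,0,0],0]
  ]
}}

```text
clock: 8.45
position: [0.5161, -0.0564, 0.1559]
tool_rot: [-3.141, 0.0, -2.995]
force: [1.5, -5.6, 1.9]
grip_width: 0.045
```

Same firm stop as knife 1: fast. Next.

>>> {"fn": "servo_tool", "kwargs": {
  "targets": [
    [[0,-0.28,0],0],
    [[0,0,-0.6],0],
    [[0,0,-0.6],0],
    [[0,-0.5,0],0],
    [[0,-0.5,0],0],
    [[0,-0.4,0],0],
    [[0,0,0],0],
    [[0,0,0],0]
  ]
}}

```text
clock: 9.45
position: [0.5281, -0.1386, 0.2156]
tool_rot: [3.141, -0.0, -2.995]
force: [0.2, -0.2, 0.6]
grip_width: 0.0447
```

```bash
python3 shot.py w5
```

```text
9.5 [ 0.52812474 -0.13834612  0.21569011] [ 3.14112651e+00 -2.37745294e-04 -2.99418955e+00] [-1.09  0.33  0.26] 0.04478555806021693
```

View pics/w5.png

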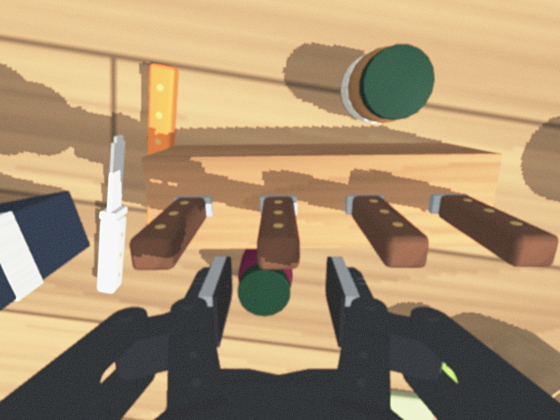

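>>> {"fn": "servo_tool", "kwargs": {
  "targets": [
    [[0,0,0.4],0],
    [[0,0,0.4],0],
    [[0,0,0.4],0],
    [[0,0,0],0],
    [[0,0.1,0],0],
    [[0,0.1,0],0],
    [[0,0.04,0],0],
    [[0,0,0],0]
  ]
}}

```text
clock: 10.5
position: [0.5266, -0.1268, 0.1561]
tool_rot: [-3.141, 0.0, -2.994]
force: [-0.5, 0.5, -0.3]
grip_width: 0.0452
```

>>> {"fn": "servo_tool", "kwargs": {
  "targets": [
    [[0,0.02,0],0],
    [[0,0,0],0]
  ]
}}

```text
clock: 10.75
position: [0.5263, -0.1261, 0.1558]
tool_rot: [-3.142, 0.0, -2.995]
force: [1.1, -0.2, 0.9]
grip_width: 0.0447
```

>>> {"fn": "servo_tool", "kwargs": {
  "targets": [
    [[0,0.02,0],0],
    [[0,0,0],0]
  ]
}}

```text
clock: 11.0
position: [0.5261, -0.125, 0.1558]
tool_rot: [-3.142, -0.0, -2.995]
force: [0.1, -0.9, 0.3]
grip_width: 0.0449
```

Softer so far; continue in small steps.

>>> {"fn": "servo_tool", "kwargs": {
  "targets": [
    [[0,0.02,0],0],
    [[0,0,0],0]
  ]
}}

```text
clock: 11.25
position: [0.526, -0.124, 0.1558]
tool_rot: [3.142, -0.0, -2.995]
force: [-0.1, 0.6, 0.5]
grip_width: 0.0448
```

>>> {"fn": "servo_tool", "kwargs": {
  "targets": [
    [[0,0.02,0],0],
    [[0,0,0],0]
  ]
}}

```text
clock: 11.5
position: [0.5259, -0.123, 0.1558]
tool_rot: [-3.142, 0.0, -2.995]
force: [0.3, -1.0, 0.1]
grip_width: 0.0452
```

```bash
python3 shot.py w6
```

```text
11.55 [ 0.52585359 -0.12305262  0.15580899] [-3.14158407e+00 -3.65380104e-05 -2.99468893e+00] [ 0.33 -1.37  0.3 ] 0.04492185413639322
```

View pics/w6.png

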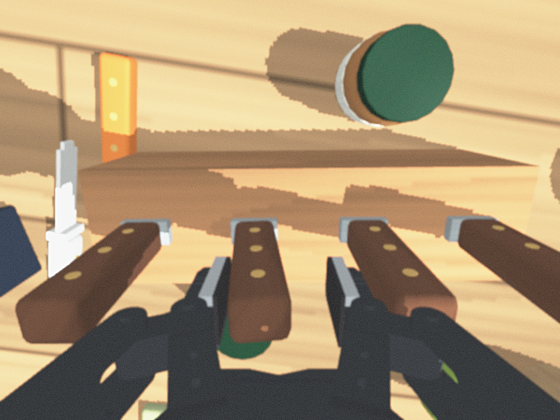

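>>> {"fn": "servo_tool", "kwargs": {
  "targets": [
    [[0,0.02,0],0],
    [[0,0,0],0]
  ]
}}

```text
clock: 11.8
position: [0.5257, -0.1221, 0.1558]
tool_rot: [-3.142, 0.0, -2.995]
force: [0.8, -1.1, 1.2]
grip_width: 0.0451
```

>>> {"fn": "servo_tool", "kwargs": {
  "targets": [
    [[0,0.02,0],0],
    [[0,0,0],0]
  ]
}}

```text
clock: 12.05
position: [0.5256, -0.1212, 0.1559]
tool_rot: [-3.141, 0.0, -2.995]
force: [-0.0, -3.0, 1.8]
grip_width: 0.0445
```

>>> {"fn": "servo_tool", "kwargs": {
  "targets": [
    [[0,0.02,0],0],
    [[0,0,0],0]
  ]
}}

```text
clock: 12.3
position: [0.5255, -0.1206, 0.1559]
tool_rot: [-3.141, 0.0, -2.995]
force: [0.9, -4.6, 2.0]
grip_width: 0.0446
```

>>> {"fn": "servo_tool", "kwargs": {
  "targets": [
    [[0,-0.1,0],0],
    [[0,-0.1,0],0],
    [[0,-0.1,0],0],
    [[0,-0.08,0],0],
    [[0,0,0],0]
  ]
}}

```text
clock: 12.92
position: [0.5282, -0.1393, 0.1558]
tool_rot: [-3.142, -0.0, -2.995]
force: [-0.4, 0.1, -0.1]
grip_width: 0.0447
```

>>> {"fn": "servo_tool", "kwargs": {
  "targets": [
    [[0,0,0],0],
    [[0,0,0],0],
    [[0,0,0],0],
    [[0,0,0],0],
    [[0,0,0],0],
    [[0,0,0],0]
  ],
  "gripper": -0.7,
  "newtons": 35
}}

```text
clock: 13.68
position: [0.5282, -0.1388, 0.1558]
tool_rot: [3.141, 0.0, -2.995]
force: [-0.9, 3.4, 4.1]
grip_width: 0.0239
```

```bash
python3 shot.py w7
```

```text
13.725 [ 0.52825676 -0.13878761  0.15585993] [ 3.14146259e+00  1.00102684e-04 -2.99468699e+00] [-0.72  3.36  4.94] 0.023318186074037246
```

View pics/w7.png

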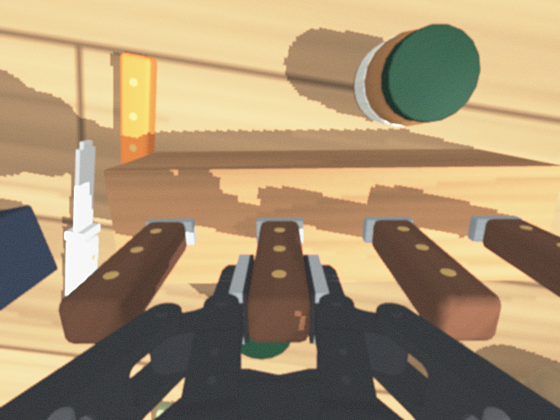

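>>> {"fn": "servo_tool", "kwargs": {
  "targets": [
    [[0,0,-0.2],0],
    [[0,0,-0.2],0],
    [[0,0,-0.2],0],
    [[0,0,-0.2],0],
    [[0,0,0],0]
  ]
}}

```text
clock: 14.35
position: [0.5286, -0.139, 0.1967]
tool_rot: [-3.141, 0.001, -2.995]
force: [-0.3, -0.1, -0.9]
grip_width: 0.0238
```

```bash
python3 shot.py w8
```

```text
14.4 [ 0.52830109 -0.13891299  0.19607717] [-3.14144973e+00  5.17882510e-04 -2.99474899e+00] [ 0.07  0.6  -0.97] 0.023805852953140017
```

View pics/w8.png

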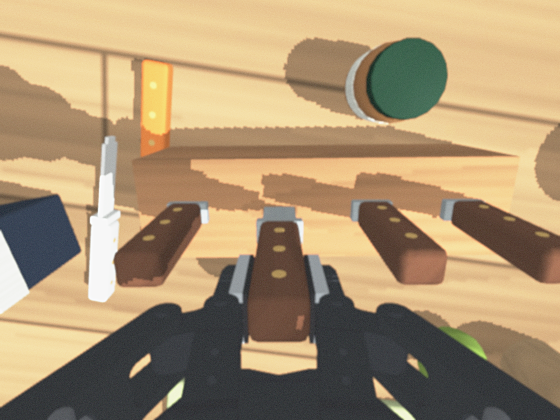

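Blade is coming out with the bolster attached, force ≈1 N (knife weight). Lift clear.

>>> {"fn": "servo_tool", "kwargs": {
  "targets": [
    [[0,0,-0.3],0],
    [[0,0,-0.3],0],
    [[0,0,-0.3],0],
    [[0,0,-0.4],0],
    [[0,0,-0.5],0],
    [[0,0,-0.5],0],
    [[0,0,-0.5],0],
    [[0,0,-0.5],0],
    [[0,0,-0.3],0],
    [[0,0,0],0],
    [[0,0,0],0]
  ]
}}

```text
clock: 15.78
position: [0.5279, -0.1388, 0.375]
tool_rot: [3.141, -0.001, -2.995]
force: [-0.4, -0.2, -1.4]
grip_width: 0.0233
```

```bash
python3 shot.py w9; python3 - <<'E'
from workcell import bot
import cv2,numpy as np
f=bot.grab_frame('scene');cv2.imwrite('pics/s9.png',f)
E
```

```text
15.825 [ 0.52789764 -0.13881059  0.37490547] [ 3.14124387e+00 -1.33298932e-03 -2.99475055e+00] [ 0.68  0.14 -1.1 ] 0.023309761544725097
```

View pics/w9.png

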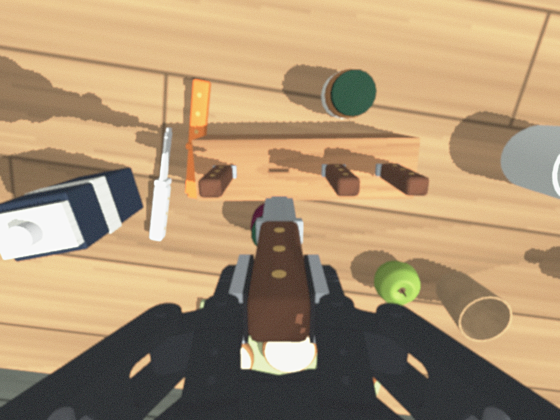

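View pics/s9.png

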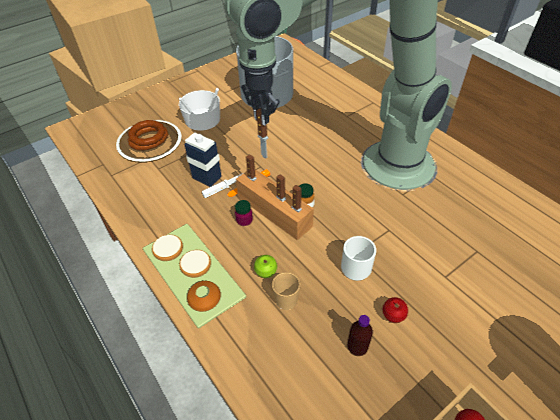

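>>> {"fn": "servo_tool", "kwargs": {
  "targets": [
    [[0.02,0.4,0],0],
    [[0.02,0.7,0],0],
    [[0.02,0.8,0],0],
    [[0.02,0.8,0],0],
    [[0.02,0.8,0],0],
    [[0.02,0.8,0],0],
    [[0.02,0.8,0],0],
    [[0.02,0.8,0],0],
    [[0,0.8,0],0],
    [[0,0.6,0],0],
    [[0,0.4,0],0],
    [[0,0.16,0],0]
  ]
}}

```text
clock: 17.38
position: [0.4624, 0.2495, 0.3751]
tool_rot: [-3.141, -0.001, -2.994]
force: [0.1, 0.5, -0.8]
grip_width: 0.0235
```

>>> {"fn": "servo_tool", "kwargs": {
  "targets": [
    [[0,0,0],0],
    [[0,0,0],0],
    [[0,0,0],0]
  ]
}}

```text
clock: 17.75
position: [0.463, 0.2479, 0.3759]
tool_rot: [-3.141, 0.0, -2.996]
force: [-0.1, 0.7, -0.6]
grip_width: 0.0235
```

```bash
python3 shot.py w10; python3 - <<'E'
from workcell import bot
import cv2,numpy as np
f=bot.grab_frame('scene');g=bot.grab_frame('top');cv2.imwrite('pics/s10.png',np.hstack([cv2.resize(f[140:290,280:430],(400,400)),cv2.resize(g[160:310,110:260],(400,400))]))
E
```

```text
17.8 [0.4629847  0.24809775 0.37588494] [-3.14152139e+00  1.40999414e-04 -2.99562836e+00] [-0.3   0.37 -0.64] 0.023797377757009044
```

View pics/w10.png

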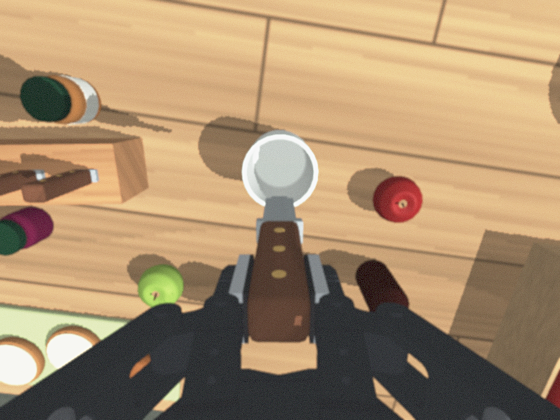

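View pics/s10.png

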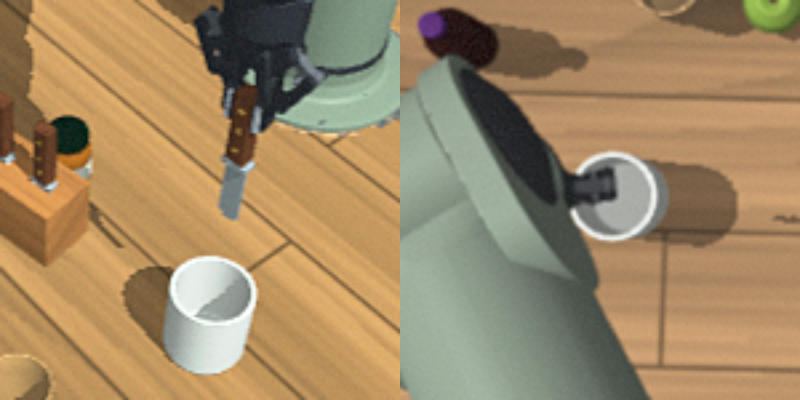

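```bash
python3 - <<'E'
from h import *
import pickle
W=pickle.load(open('pics/w10.pkl','rb'))
print(onz(W,(280,171.5),.11), proj(W,(0.463,0.248,0.11)), [onz(W,q,.11).round(4) for q in((242,171),(318,171),(280,134),(280,209))],proj(W,(.463,.248,.235)))
E
```

```text
[0.46334272 0.24901511 0.11      ] (np.float64(279.2460900327902), np.float64(171.11884231480133)) [array([0.4697, 0.2014, 0.11  ]), array([0.4557, 0.2965, 0.11  ]), array([0.4175, 0.2422, 0.11  ]), array([0.5124, 0.2563, 0.11  ])] (np.float64(279.6742031396088), np.float64(196.50646748531932))
```

>>> {"fn": "servo_tool", "kwargs": {
  "targets": [
    [[0,0,0.3],0],
    [[0,0,0.5],0],
    [[0,0,0.5],0],
    [[0,0,0.5],0],
    [[0,0,0.5],0],
    [[0,0,0.5],0],
    [[0,0,0.5],0],
    [[0,0,0.4],0],
    [[0,0,0.3],0],
    [[0,0,0.2],0],
    [[0,0,0],0]
  ]
}}

```text
clock: 19.27
position: [0.4626, 0.2485, 0.1653]
tool_rot: [-3.141, -0.001, -2.995]
force: [-0.4, 1.2, -0.2]
grip_width: 0.0234
```

```bash
python3 shot.py w11; python3 - <<'E'
from workcell import bot
import cv2,numpy as np
f=bot.grab_frame('scene');cv2.imwrite('pics/s11.png',cv2.resize(f[160:310,280:430],(500,500)))
E
```

```text
19.325 [0.46287998 0.24871487 0.16588554] [-3.14157797e+00  5.22020207e-05 -2.99481202e+00] [-0.19  0.16 -0.16] 0.023719854307184582
```

View pics/s11.png

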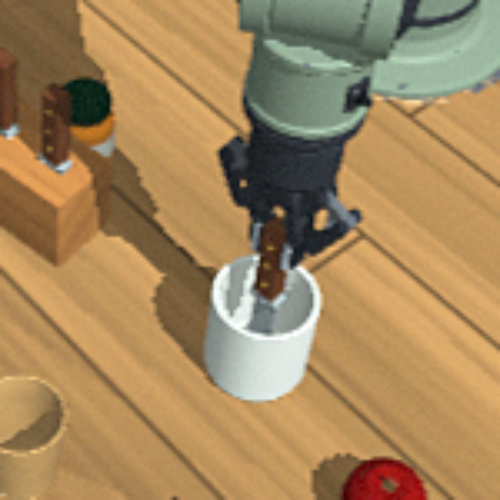

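Blade is inside the crock, centred. Lower the last ~19 mm in small steps until the floor is felt.

>>> {"fn": "servo_tool", "kwargs": {
  "targets": [
    [[0,0,0.1],0],
    [[0,0,0.1],0],
    [[0,0,0.06],0],
    [[0,0,0],0]
  ]
}}

```text
clock: 19.88
position: [0.4627, 0.2486, 0.1526]
tool_rot: [-3.141, -0.0, -2.995]
force: [0.6, 0.1, -1.2]
grip_width: 0.0235
```

>>> {"fn": "servo_tool", "kwargs": {
  "targets": [
    [[0,0,0.04],0],
    [[0,0,0.04],0],
    [[0,0,0],0]
  ]
}}

```text
clock: 20.25
position: [0.4627, 0.2486, 0.1486]
tool_rot: [-3.141, -0.0, -2.995]
force: [0.9, 0.3, -1.0]
grip_width: 0.0233
```

>>> {"fn": "servo_tool", "kwargs": {
  "targets": [
    [[0,0,0.02],0],
    [[0,0,0.02],0],
    [[0,0,0],0]
  ]
}}

```text
clock: 20.62
position: [0.4629, 0.2487, 0.1469]
tool_rot: [3.142, 0.0, -2.995]
force: [0.1, -0.2, -0.1]
grip_width: 0.0232
```

>>> {"fn": "servo_tool", "kwargs": {
  "targets": [
    [[0,0,0.02],0],
    [[0,0,0],0]
  ]
}}

```text
clock: 20.88
position: [0.4632, 0.2491, 0.1465]
tool_rot: [3.141, 0.001, -2.995]
force: [-2.2, 0.2, 13.3]
grip_width: 0.0234
```

>>> {"fn": "servo_tool", "kwargs": {
  "targets": [
    [[0,0,-0.02],0],
    [[0,0,0],0]
  ]
}}

```text
clock: 21.12
position: [0.4628, 0.2487, 0.1468]
tool_rot: [3.142, 0.0, -2.995]
force: [-0.3, 0.2, 2.1]
grip_width: 0.0238
```

>>> {"fn": "servo_tool", "kwargs": {
  "targets": [
    [[0,0,0],0],
    [[0,0,0],0],
    [[0,0,0],0],
    [[0,0,0],0],
    [[0,0,0],0],
    [[0,0,0],0]
  ],
  "gripper": 0.5
}}

```text
clock: 21.88
position: [0.4628, 0.2487, 0.1468]
tool_rot: [-3.142, -0.0, -2.995]
force: [-1.2, -0.4, -0.9]
grip_width: 0.0641
```

```bash
python3 shot.py w12; python3 - <<'E'
from workcell import bot
import cv2,numpy as np
f=bot.grab_frame('scene');cv2.imwrite('pics/s12.png',cv2.resize(f[160:310,280:430],(500,500)))
E
```

```text
21.925 [0.46281065 0.24867507 0.14679343] [-3.14155841e+00  6.92265143e-06 -2.99474017e+00] [-0.38  0.62 -0.1 ] 0.06415687820707136
```

View pics/w12.png

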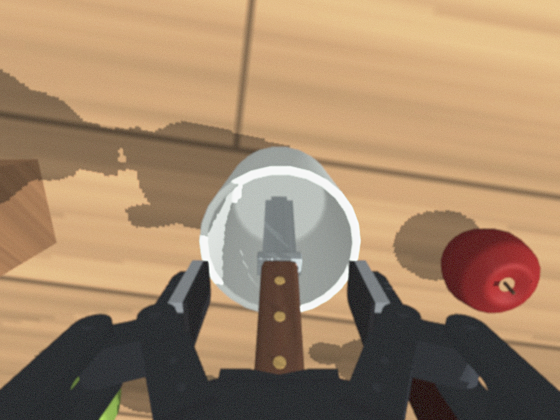

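View pics/s12.png

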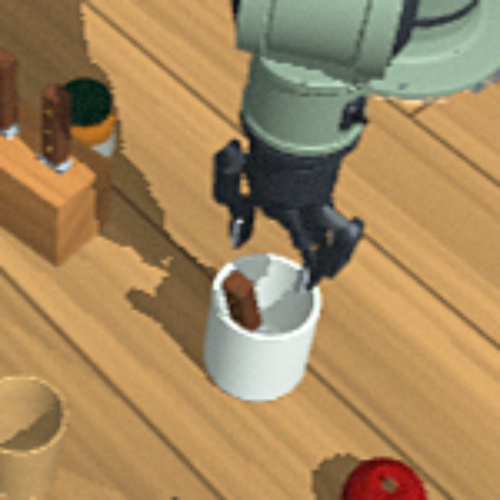

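>>> {"fn": "servo_tool", "kwargs": {
  "targets": [
    [[0,0,-0.2],0],
    [[0,0,-0.4],0],
    [[0,0,-0.5],0],
    [[0,0,-0.5],0],
    [[0,0,-0.5],0],
    [[0,0,-0.5],0],
    [[0,0,-0.4],0],
    [[0,0,0],0]
  ]
}}

```text
clock: 22.98
position: [0.4633, 0.2489, 0.2986]
tool_rot: [3.14, 0.003, -2.995]
force: [-0.6, 0.9, -0.0]
grip_width: 0.0642
```

>>> {"fn": "servo_tool", "kwargs": {
  "targets": [
    [[0.4,0,0],0],
    [[0.4,0,0],0],
    [[0,0,0],0],
    [[0,0,0],0]
  ]
}}

```text
clock: 23.48
position: [0.4236, 0.2429, 0.2967]
tool_rot: [-3.142, 0.0, -2.995]
force: [-0.5, 0.7, 0.2]
grip_width: 0.0635
```

```bash
python3 shot.py w13; python3 - <<'E'
from workcell import bot
import cv2
f=bot.grab_frame('scene');cv2.imwrite('pics/s13.png',f);cv2.imwrite('pics/s13c.png',cv2.resize(f[120:330,170:430],None,fx=3,fy=2.8))
E
```

```text
23.525 [0.42362666 0.24281493 0.29663976] [-3.14145927e+00 -4.02332348e-05 -2.99499360e+00] [ 0.21 -0.38 -0.14] 0.06409548506331812
```

View pics/w13.png

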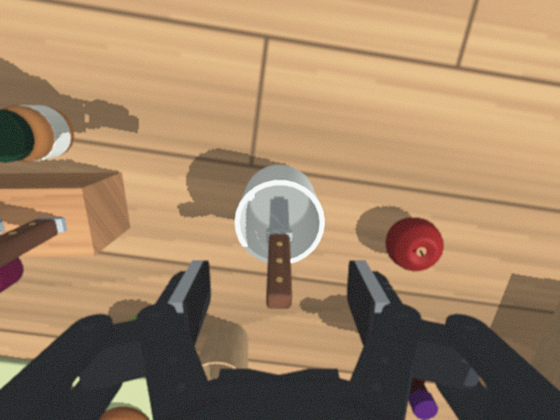

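View pics/s13c.png

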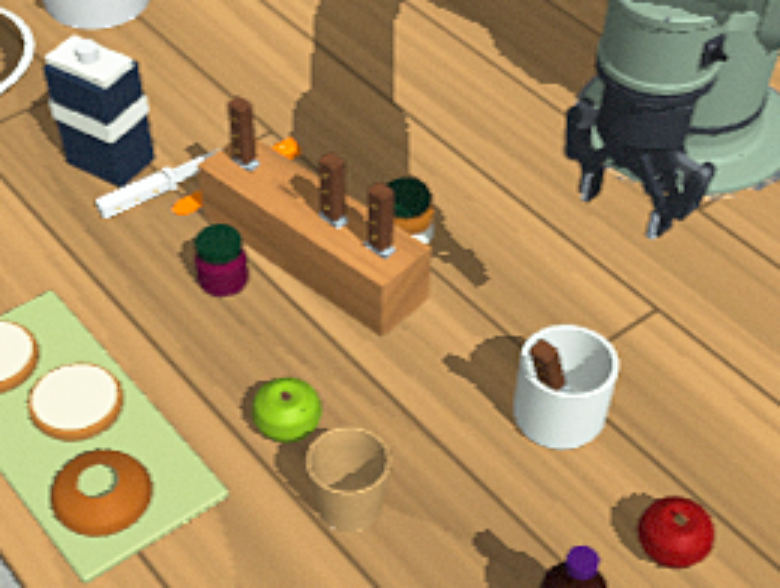

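```bash
python3 - <<'E'
from workcell import bot
from h import *
import pickle
W=pickle.load(open('pics/w13.pkl','rb'))
t=onz(W,(279,200),.008)
for z in(.18,.17,.16,.15,.14):
    p=onz(W,(279,300),z);print(z,p.round(3),'len',np.linalg.norm(p-t).round(4),'lean',np.arctan2(np.linalg.norm((p-t)[:2]),p[2]-t[2]).round(3))
print('tip',t,np.linalg.norm(t[:2]-[.463,.249]))
a=cv2.imread('pics/scene0.png').astype(int);b=cv2.imread('pics/s13.png').astype(int)
for n,(x0,y0,x1,y1) in dict(k1=(288,180,308,215),k2=(272,170,290,205),k4=(240,150,260,185),apple=(252,252,280,280),cup=(270,270,302,310),bottle=(345,312,375,358),red=(380,295,410,325)).items():
    print(n,np.abs(a-b)[y0:y1,x0:x1].mean().round(1))
print(bot.job_done())
E
```

```text
0.18 [0.514 0.256 0.18 ] len 0.1783 lean 0.266
0.17 [0.52  0.257 0.17 ] len 0.1705 lean 0.318
0.16 [0.526 0.258 0.16 ] len 0.1633 lean 0.374
0.15 [0.533 0.259 0.15 ] len 0.1566 lean 0.435
0.14 [0.539 0.259 0.14 ] len 0.1506 lean 0.502
tip [0.46727038 0.24912078 0.008     ] 0.004272091061583657
k1 15.9
k2 22.9
k4 15.3
apple 3.4
cup 2.8
bottle 4.5
red 4.2
the job is handed in; nothing more can be done
None
```

The loose handle was on the third knife from the crock end. That knife now stands blade-down in the crock, let go, and I have handed the job in; no verdict came back.

- **Finding it:** I straddled the handles with half-open fingers and pushed each one gently along the row. The first two stopped firm after about 3 mm, at about 5 N. The third moved about 8 mm, mostly at around 1 N, before it reached its stop. I did not test the fourth after that.
- **Moving it:** I gripped the knife along the row, drew it straight up and carried it above the other handles. I lowered it until I felt the crock floor. That last 1 mm step read 13 N, so I backed off 1 mm before opening the fingers.

**Last checks**
- **Loose knife:** The tip is about 4 mm from the crock's axis, on the floor. The knife leans on the rim at about 0.25 to 0.4 rad. The estimated length matches the 181 mm knife only at the upright end of that range. The fingers are clear of everything.
- **Other knives and bystanders:** In the last scene picture the three other knives stand home and upright. The apples, cup and bottle show no change from the start, and the jars and carton look unmoved by eye.
- **Checks that disagreed:** The start and end pictures differ more around the three knives (15 to 23 grey levels) than around the bystanders (3 to 5). I put this down to moved shadows, but I did not check it separately. The top and scene cameras also disagreed by about 9 mm at first, so I used the wrist camera for positions.
- **Not caused by the arm:** The orange and white look-alike knives fell over by themselves early on, before the arm came near them. They lie beside the block.

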